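Pack the cardboard-building kit into its fitted carrier

TASK

Pack one table's cardboard-building kit: put the stapler, the capped marker, the short thick glue stick and the banded bundle of craft sticks each into the pocket cut for it in the plywood carrier, right way up and fully down in the pocket; either end may lead. The solid pine offcut and the long thin glue stick look similar but are not part of the kit: leave them where they lie.

Things in the scene. Friction and masses are not known exactly. Their poses are not given: they have to be found in the camera images.
- stapler: dark blue desk stapler lying on its base, 38 x 152 x 41 mm high; base 36 mm wide and 9 mm high, arm above it 26 mm wide, from 21 to 41 mm up; grasp across the arm at its middle. Loose. Origin: centre of its underside; y along its length, x across it, z up.
- marker: plain black capped felt marker, lying, 17 x 128 mm, 17 mm high. Loose. Origin: centre of its underside; y along its length, x across it, z up.
- glue_stick: short thick white hot-melt glue stick, lying, 11 x 102 mm, 11 mm high. Loose. Origin: centre of its underside; y along its length, x across it, z up.
- stick_bundle: flat bundle of wooden craft sticks held by a rubber band, lying, 52 (solid part 49) x 120 mm, 10 mm high (the solid part 8). Loose. Origin: centre of its underside; y along its length, x across it, z up.
- pine_offcut: look-alike that stays: flat pine offcut, one solid piece, 35 x 90 x 12 mm. Loose. Origin: centre of its underside; y along its length.
- thin_glue_stick: look-alike that stays: long thin white glue stick for another gun, 7 mm thick, 160 mm long. Loose. Origin: centre of its underside; y along its length.
- stapler_insert: light wooden insert, 77 x 181 x 12 mm, fixed; its grey-lined pocket for the stapler is 54 x 168 mm (x by y), 7 mm deep, centred. Origin: centre of its underside, 4 mm over the worktop; pocket floor at z = 5 mm, wall tops 12 mm. y along the pocket. A finger channel of the same depth, 50 mm wide, crosses its middle along x. The four inserts stand side by side along x, 78 mm apart, in varying order.
- marker_insert: light wooden insert, 77 x 181 x 12 mm, fixed; its grey-lined pocket for the marker is 33 x 144 mm (x by y), 7 mm deep, centred. Origin: centre of its underside, 4 mm over the worktop; pocket floor at z = 5 mm, wall tops 12 mm. y along the pocket. A finger channel of the same depth, 50 mm wide, crosses its middle along x. The carrier's end boards (y = -97, +97 mm) rise to 55 mm above the worktop.
- glue_stick_insert: light wooden insert, 77 x 181 x 12 mm, fixed; its grey-lined pocket for the glue stick is 27 x 118 mm (x by y), 7 mm deep, centred. Origin: centre of its underside, 4 mm over the worktop; pocket floor at z = 5 mm, wall tops 12 mm. y along the pocket. A finger channel of the same depth, 50 mm wide, crosses its middle along x. The carrier's outer lips are no higher than the pocket floor.
- stick_bundle_insert: light wooden insert, 77 x 181 x 12 mm, fixed; its grey-lined pocket for the stick bundle is 68 x 136 mm (x by y), 7 mm deep, centred. Origin: centre of its underside, 4 mm over the worktop; pocket floor at z = 5 mm, wall tops 12 mm. y along the pocket. A finger channel of the same depth, 50 mm wide, crosses its middle along x. The carrier and its inserts do not move.

How it is judged:
By the outcome, as a careful person would: the job done as asked, in the order asked, and still so for the second after the job is handed in, with the robot touching nothing.
It also fails if it takes over 96 s, if anything falls off the work surface, if the arm or the gripper's body presses on something with over 40 N, if the wrist force passes 120 N, or if a joint passes its speed limit or range.

ROBOT

A 7-joint arm with a two-finger parallel gripper is mounted at the origin on a cart in front of the work surface, level with it; the furniture and walls round the work are solid. World frame = base frame: x ahead of the robot, y to its left, z up, the work surface at z = 0. Lengths are in m, angles in rad, forces in N, time in s.
With the tool pointing down it reaches from about 0.4 to 0.85 m from the base axis. Payload 4.5 kg.
Tool frame: the origin (TCP) lies at the very end of the fingers, on their centre line; the grasp point (between the pads) lies 19 mm behind it; z points along the fingers, y is the line along which they close (so a half turn about z gives the same grasp; the last joint's range is limited). The gripper opens to 88 mm and grips with 3 to 60 N. Pads are 18 mm wide; open, the fingers measure 123 mm over their backs; the gripper's body (75 mm by 187 mm) begins 45 mm behind the grasp point.
Start: joints at [-1.259, 0.689, -0.195, 1.565, 0.157, 0.902, -0.215], TCP at [0.171, 0.601, 0.239] pointing down, gripper open.
Joint ranges: [-3.01, 3.01], [-0.46, 2.08], [-1.47, 1.51], [0.13, 2.56], [-1, 4.14], [0.04, 2.09], [-2.66, 2.66]. Speed limits (rad/s): [2.57, 2.57, 3.14, 3.14, 3.14, 3.14, 3.14].

INTERFACE

Orientations are given as a rotation vector (axis times angle).
In Python, from rig import * gives the robot as it stands.
- The arm moves only by the tool carry_out, never from a script. Its argument "moves" is a list that holds one entry, the list of rows, each a list of 4 numbers: the shift along the tool's x, y, z in cm, then the turn about the tool's z in rad. A call has 1 to 5 rows; each row is the pose to reach, as a shift and turn from the pose commanded when the call began, along the tool's axes at that moment; what a row does not reach only later rows make up. A row lasts 1/12 s, in which the tool goes at most 41.7 mm and 7.16 degrees, less where a joint would pass 70% of its speed; a pose out of reach is approached as far as the arm can. A call with a gripper value outside its range is refused whole. "gripper" is the finger opening in cm, from 0 to 8.81, set as the call begins (left out, the last holds). The fingers move at their own pace and stop on an object; "newtons" is the grip in N (left out, the last holds). Time passes only in rows, so rows that repeat a pose let the fingers close. It gives the time, the measured TCP pose, the force, the opening and the grip force at its end, in the units of the state.
- read_state(): the state, without advancing time (a new reading comes with each control period).
- read_camera(name): name is "scene" or "top"; returns a dict with "img" (384x512x3 uint8, red, green, blue), "K" (3x3 intrinsics, pixels), "distortion" ([k1, k2, p1, p2, k3] as OpenCV has them; the pictures are not rectified), "pose" (4x4, takes a point from camera to world coordinates). Camera axes: x right, y down, z forward; pixel columns grow to the right and rows downward; lengths in m; the calibration is good to about 2 mm. A picture is of the moment at which its call begins. There is no depth.
- close_job(): hands the job in; it is judged then, once.
The state is a dict: "time": time; "joint_positions": joint angles; "dq": joint speeds; "tau": joint torques, N m; "tool_pos": TCP position; "ee_rot": TCP orientation; "wrist_force": force on the tool from outside, world axes, zero at the start; "wrist_torque": the same for the moment, N m; "finger_gap": finger opening in m; "grasp_force": force on a finger pad.
Only numpy, scipy, OpenCV 4.12 (cv2) and the standard library are available. Lean on these libraries where they do the work, as an engineer would, in place of code of your own. Each camera call takes 0.05 s, during which the arm holds its last target. There are 200 camera calls.

## Working session

There is one attempt and no reset: what is moved stays moved. The work goes in short steps, Python scripts to look and compute and a tool call to move; the robot and the scene stay as the last step left them, time stands still between calls to the robot, and variables do not carry over. Pictures are saved under pics/ and viewed, at most 14 in all, crops included, and the job is handed in when it is done.

Besides the shell and the picture viewer there is one more tool, called after ">>>" in YAML: its name, and indented under it one key for each argument. carry_out: Moves the arm, as the interface text tells. Its arguments: {"type":"object","properties":{"moves":{"type":"array","items":{"type":"array","items":{"type":"array","items":{"type":"number"}}}},"gripper":{"type":"number"},"newtons":{"type":"number"}},"required":["moves"]}

```bash
mkdir -p pics; ls; cat > h.py <<'E'
from rig import *
import numpy as np, cv2
from scipy.spatial.transform import Rotation as R
def snap(name,fn,crop=None,s=1):
    c=read_camera(name); im=c["img"][:,:,::-1]
    np.savez(f"{name}.npz",**{k:np.array(c[k]) for k in ("K","distortion","pose")}); cv2.imwrite(f"{name}_last.png",im)
    if crop: im=im[crop[1]:crop[3],crop[0]:crop[2]]
    cv2.imwrite(f"pics/{fn}.png",cv2.resize(im,None,fx=s,fy=s,interpolation=cv2.INTER_CUBIC))
def w(name,uv,z):
    c=np.load(f"{name}.npz"); uv=np.array(uv,float).reshape(-1,1,2)
    n=cv2.undistortPoints(uv,c["K"],c["distortion"])[:,0]
    d=np.c_[n,np.ones(len(n))]@c["pose"][:3,:3].T; o=c["pose"][:3,3]
    return o+d*((z-o[2])/d[:,2])[:,None]
def st():
    s=read_state(); r=R.from_rotvec(s["ee_rot"]).as_matrix()
    print("t",round(s["time"],2),"tcp",np.round(s["tool_pos"],4),"\nR",np.round(r,3).tolist(),"q",np.round(s["joint_positions"],2),"gap",s["finger_gap"]); return s
E
python3 - <<'E'
from h import *
st(); snap("scene","s0",None,1.5); snap("top","t0",None,1.5)
for n in("scene","top"):
    print(np.round(np.load(n+".npz")["pose"],3).tolist(), np.load(n+".npz")["K"].tolist())
E
```

```text
pics
t 0.0 tcp [0.1713 0.6004 0.2379] 
R [[-0.962, 0.274, -0.0], [0.274, 0.962, -0.002], [-0.0, -0.002, -1.0]] q [-1.26  0.69 -0.19  1.57  0.16  0.9  -0.22] gap 0.08805664020274281
[[0.495, -0.622, 0.607, -0.29], [-0.869, -0.349, 0.351, -0.476], [-0.006, -0.701, -0.713, 0.973], [0.0, 0.0, 0.0, 1.0]] [[428.3770395954915, 0.0, 256.61185157633645], [0.0, 428.3770395954915, 193.4207315849372], [0.0, 0.0, 1.0]]
[[0.007, -0.999, 0.054, 0.472], [-1.0, -0.008, -0.011, 0.016], [0.012, -0.054, -0.998, 1.467], [0.0, 0.0, 0.0, 1.0]] [[499.31880680954566, 0.0, 260.11047809895564], [0.0, 499.31880680954566, 181.7239813564487], [0.0, 0.0, 1.0]]
```

View pics/s0.png

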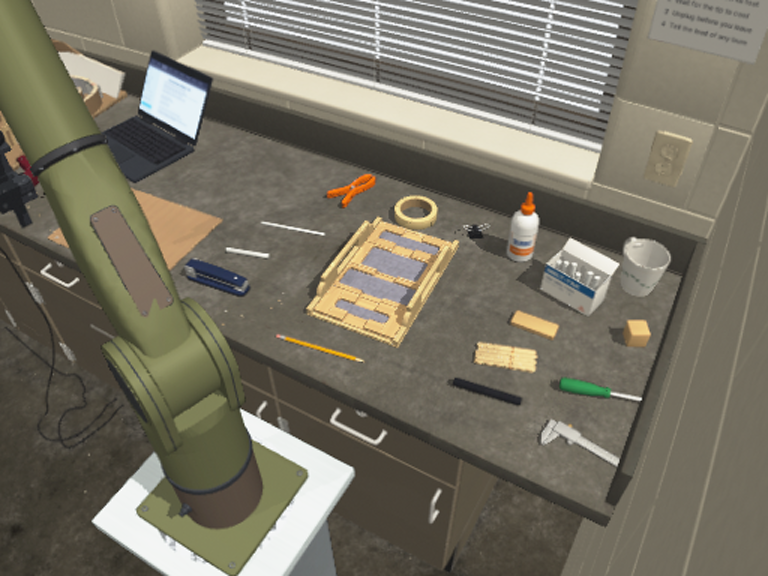

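View pics/t0.png

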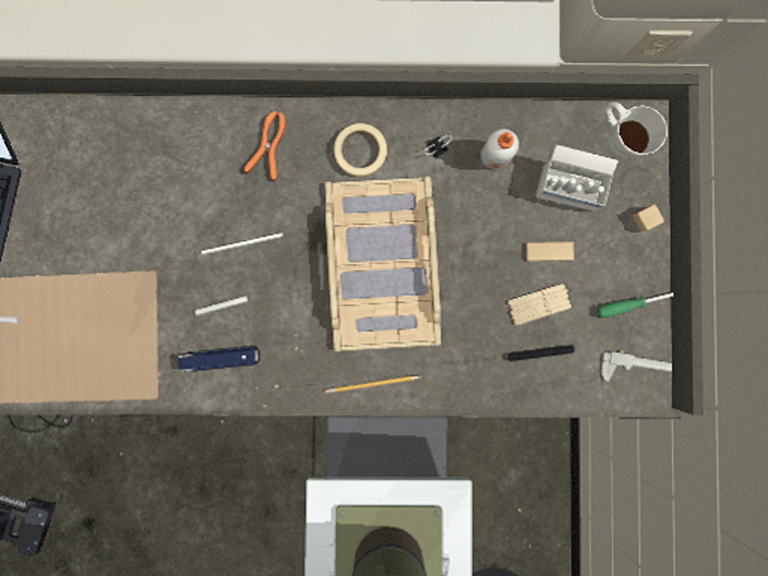

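```bash
python3 - <<'E'
import cv2,numpy as np
im=cv2.imread("top_last.png")
def c(x0,y0,x1,y1,s,fn):
    a=cv2.resize(im[y0:y1,x0:x1],None,fx=s,fy=s,interpolation=cv2.INTER_CUBIC)
    for x in range((x0+9)//10*10,x1,10): cv2.putText(a,str(x),(int((x-x0+.5)*s)-10,10),0,.35,(0,255,255)); cv2.line(a,(int((x-x0+.5)*s),12),(int((x-x0+.5)*s),18),(0,255,255))
    for y in range((y0+9)//10*10,y1,10): cv2.putText(a,str(y),(0,int((y-y0+.5)*s)+4),0,.35,(0,255,255)); cv2.line(a,(24,int((y-y0+.5)*s)),(30,int((y-y0+.5)*s)),(0,255,255))
    return a
a=c(110,150,180,250,6,0); b=c(330,150,390,250,6,0)
cv2.imwrite("pics/lr.png",np.hstack([a,b])[:600,:800])
cv2.imwrite("pics/car.png",c(210,112,300,238,4.7,0))
E
```

```text
(no output)
```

View pics/lr.png

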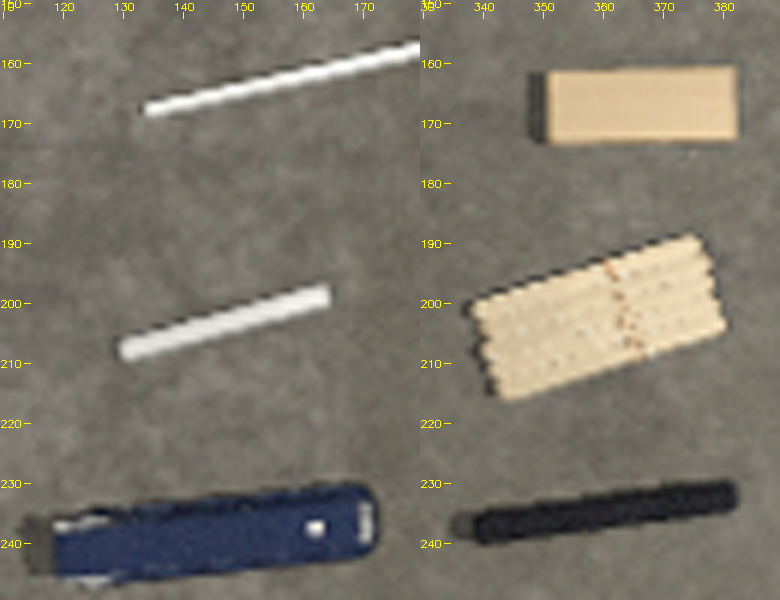

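View pics/car.png

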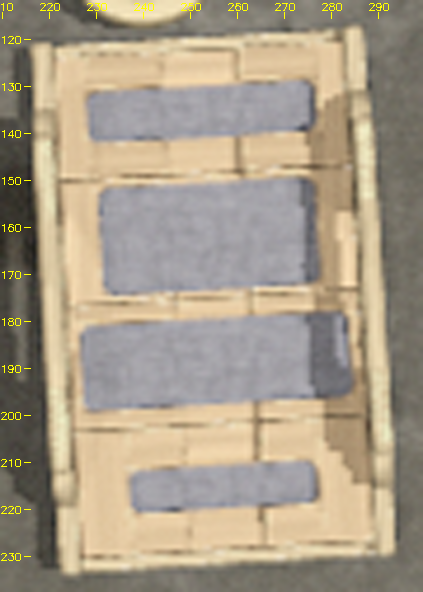

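```bash
cat >> h.py <<'E'
def go(x,y,z,ang):
    """shift needed: tool-frame cm + turn; ang= world angle of closing line (deg, mod 180)"""
    s=read_state(); r=R.from_rotvec(s["ee_rot"]).as_matrix()
    d=r.T@(np.array([x,y,z])-s["tool_pos"])*100
    cur=np.degrees(np.arctan2(r[1,1],r[0,1])); t=-((ang-cur+90)%180-90)
    print("shift cm",np.round(d,2),"turn",round(np.radians(t),3),"or",round(np.radians(t-180*np.sign(t)),3))
E
python3 - <<'E'
from h import *
f=lambda a,x0,y0,s:np.array(a,float)/s-.5+[x0,y0]
def rep(n,ends,z):
    p=w("top",ends,z); d=p[0]-p[1]; print(n,np.round(p.mean(0)[:2],4),"len",round(np.linalg.norm(d),4),"axis deg",round(np.degrees(np.arctan2(d[1],d[0])),1))
rep("stapler",[(118.3,241.8),(172.8,237)],.036)
rep("marker",[(338.3,237.2),(382.5,232)],.012)
rep("glue",[(129.5,207.8),(164.5,198.8)],.008)
b=lambda a:(np.array(a)-[420,0])/6-.5+[330,150]
rep("bundle",[b((487.5,350)),b((711.5,278.5))],.009)
for n,q in dict(marker=[(87,93),(313,80),(315,128),(89,141)],bundle=[(99,190),(313,177),(318,282),(106,295)],stapler=[(80,327),(348,310),(354,398),(86,412)],glue=[(129,472),(316,459),(318,500),(133,512)]).items():
    q=f(q,210,112,4.7); rep("P "+n,[(q[0]+q[3])/2,(q[1]+q[2])/2],.016)
E
```

```text
stapler [0.3833 0.324 ] len 0.1548 axis deg 95.4
marker [ 0.3999 -0.2934] len 0.1297 axis deg 97.1
glue [0.4861 0.328 ] len 0.1045 axis deg 104.9
bundle [ 0.495  -0.2915] len 0.1151 axis deg 108.0
P marker [0.6878 0.0233] len 0.1408 axis deg 93.8
P bundle [0.6095 0.0177] len 0.1324 axis deg 94.0
P stapler [0.5315 0.0121] len 0.1661 axis deg 93.8
P glue [0.455  0.0072] len 0.115 axis deg 94.3
```

```bash
python3 - <<'E'
from h import *
go(.383,.324,.12,5.4)
E
```

```text
shift cm [-27.94 -20.77  11.84] turn 1.199 or -1.943
```

>>> carry_out:
  moves:
    - [[-2.8,-2.1,0.6,0.12],[-5.6,-4.2,1.2,0.24],[-8.4,-6.3,1.8,0.36],[-11.2,-8.4,2.4,0.48],[-14,-10.4,3,0.6]]
  gripper: 7
  newtons: 25

```text
time: 0.52
tool_pos: [0.2781, 0.4608, 0.2083]
ee_rot: [1.343, 2.84, -0.001]
wrist_force: [0.4, -0.2, 0.5]
finger_gap: 0.0702
grasp_force: 0.0
```

>>> carry_out:
  moves:
    - [[-3.4,-0.1,0.6,0.12],[-7,-0.3,1.2,0.24],[-10.4,-0.4,1.8,0.36],[-14,-0.6,2.4,0.48],[-17.4,-0.7,3,0.6]]

```text
time: 0.93
tool_pos: [0.3839, 0.3225, 0.1783]
ee_rot: [2.123, 2.316, -0.001]
wrist_force: [0.8, 0.6, -0.3]
finger_gap: 0.0698
grasp_force: 0.0
```

```bash
python3 - <<'E'
from h import *
st();go(.383,.324,.013,5.4)
E
```

```text
t 0.93 tcp [0.3839 0.3225 0.1783] 
R [[-0.087, 0.996, -0.0], [0.996, 0.087, -0.001], [-0.001, -0.0, -1.0]] q [-0.85  0.63  0.09  2.   -0.1   0.52 -0.6 ] gap 0.06980843989790055
shift cm [ 0.17 -0.07 16.53] turn -0.007 or 3.134
```

>>> carry_out:
  moves:
    - [[0.2,0,4,0],[0.2,0,8,0],[0.2,0,12,0],[0.2,0,15,0],[0.2,0,16.5,0]]

```text
time: 1.35
tool_pos: [0.3815, 0.3251, 0.0101]
ee_rot: [-2.115, -2.322, 0.008]
wrist_force: [-0.5, -0.4, 0.5]
finger_gap: 0.07
grasp_force: 0.0
```

>>> carry_out:
  moves:
    - [[0,0,0,0],[0,0,0,0],[0,0,0,0],[0,0,0,0],[0,0,0,0]]
  gripper: 1.5

```text
time: 1.77
tool_pos: [0.3838, 0.327, 0.0151]
ee_rot: [2.116, 2.322, 0.004]
wrist_force: [1.8, 0.1, 0.2]
finger_gap: 0.0386
grasp_force: 0.0
```

>>> carry_out:
  moves:
    - [[0,0,0,0],[0,0,0,0],[0,0,0,0],[0,0,0,0]]

```text
time: 2.1
tool_pos: [0.3829, 0.3266, 0.0145]
ee_rot: [-2.115, -2.323, -0.001]
wrist_force: [-1.0, -0.3, 7.0]
finger_gap: 0.026
grasp_force: 25.0
```

>>> carry_out:
  moves:
    - [[0,0,-1,0],[0,0,-3,0],[0,0,-6,0],[0,0,-9,0],[0,0,-11,0]]

```text
time: 2.52
tool_pos: [0.3835, 0.3264, 0.1263]
ee_rot: [2.116, 2.322, 0.003]
wrist_force: [0.2, 0.3, -2.1]
finger_gap: 0.0253
grasp_force: 24.9
```

```bash
python3 - <<'E'
from h import *
st();go(.5315,.0121,.12,4); snap("scene","s1",(110,120,310,270),4); snap("top","t1")
E
```

```text
t 2.52 tcp [0.3835 0.3264 0.1263] 
R [[-0.092, 0.996, 0.001], [0.996, 0.092, 0.001], [0.001, 0.002, -1.0]] q [-0.84  0.72  0.07  2.04 -0.12  0.38 -0.59] gap 0.025293542917831865
shift cm [-32.66  11.83   0.61] turn 0.023 or -3.119
```

View pics/s1.png

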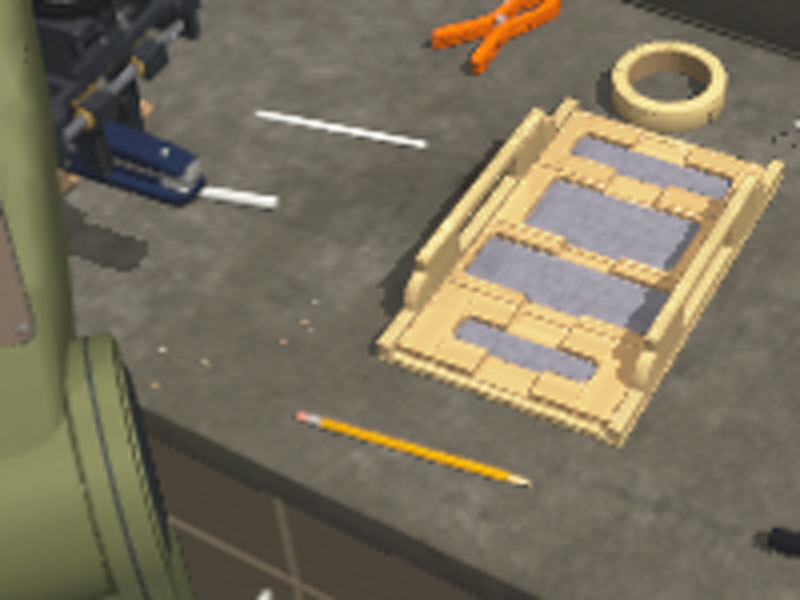

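>>> carry_out:
  moves:
    - [[-3,1,0,0],[-6.5,2.3,0,0],[-10,3.6,0,0],[-13.5,4.9,0,0],[-17,6.2,0,0]]

```text
time: 3.03
tool_pos: [0.4604, 0.161, 0.1228]
ee_rot: [-2.115, -2.322, 0.003]
wrist_force: [0.5, 0.1, -2.5]
finger_gap: 0.0258
grasp_force: 24.9
```

>>> carry_out:
  moves:
    - [[-3.5,1.3,0,0],[-7,2.6,0,0],[-10.5,3.9,0,0],[-13.5,5,0,0],[-15.5,5.6,0,0.023]]

```text
time: 3.45
tool_pos: [0.5315, 0.009, 0.1227]
ee_rot: [2.147, 2.292, -0.003]
wrist_force: [0.3, 0.5, -2.7]
finger_gap: 0.0255
grasp_force: 24.9
```

>>> carry_out:
  moves:
    - [[0,0,0,0],[0,0,0,0]]

```text
time: 3.62
tool_pos: [0.5302, 0.012, 0.1227]
ee_rot: [-2.145, -2.294, 0.003]
wrist_force: [0.8, 0.1, -2.2]
finger_gap: 0.0256
grasp_force: 24.9
```

```bash
python3 - <<'E'
from h import *
st();go(.5315,.0121,.0245,4); snap("scene","s2",(190,120,330,225),5.5); snap("top","t2",(190,90,330,195),5.5)
a=cv2.imread("pics/s2.png");b=cv2.imread("pics/t2.png")
cv2.imwrite("pics/st2.png",cv2.resize(np.vstack([a,b]),None,fx=.51,fy=.51))
E
```

```text
t 3.62 tcp [0.5302 0.012  0.1227] 
R [[-0.067, 0.998, -0.002], [0.998, 0.067, -0.0], [-0.0, -0.002, -1.0]] q [-0.09  0.75 -0.04  1.96  0.06  0.44 -0.1 ] gap 0.025594971838921437
shift cm [0.   0.15 9.81] turn -0.003 or 3.138
```

View pics/s2.png

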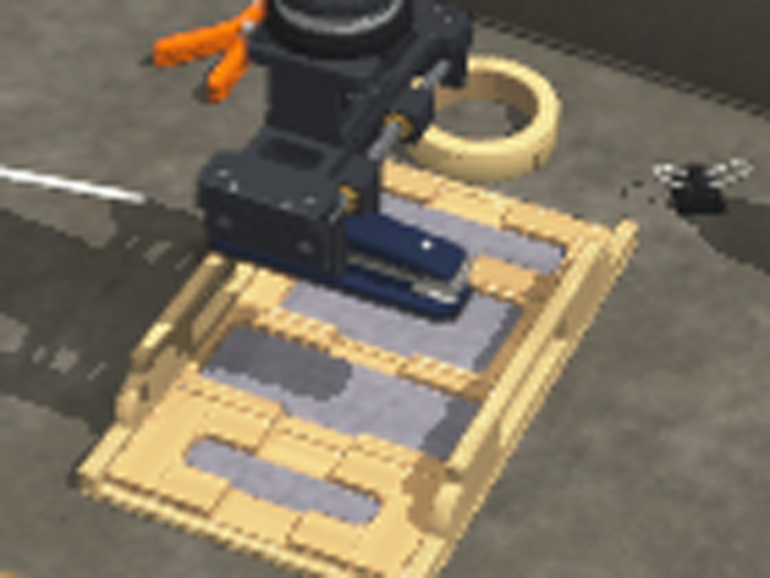

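```bash
python3 - <<'E'
from h import *
g=lambda a:np.array(a,float)/5.5-.5+[190,120]
p=w("scene",[g((463,306)),g((207,245)),g((468,287))],.113); print(p)
u=np.array([np.cos(np.radians(94)),np.sin(np.radians(94))]); n=np.array([np.cos(np.radians(4)),np.sin(np.radians(4))])
for q in p: print((q[:2]-[.5302,.012])@u,(q[:2]-[.5302,.012])@n)
E
```

```text
[[ 0.53068651 -0.05999681  0.113     ]
 [ 0.50528842  0.08567497  0.113     ]
 [ 0.54521615 -0.05530594  0.113     ]]
-0.07185536939578438 -0.004536922266836858
0.07523324501854245 -0.01971158683901906
-0.06818945958643814 0.010284549506246332
```

View pics/st2.png

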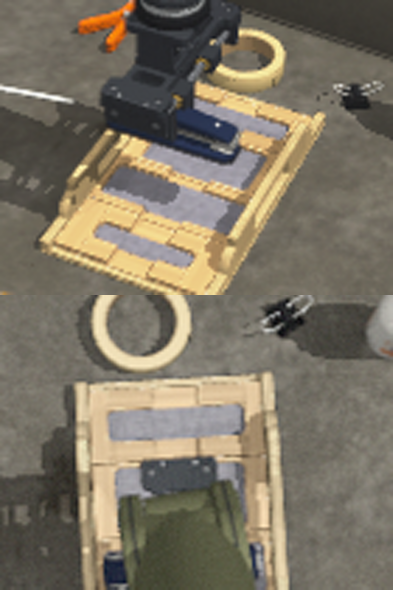

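>>> carry_out:
  moves:
    - [[0,0.1,3,0],[0,0.1,6,0],[0,0.1,8,0],[0,0.1,9,0],[0,0.1,9.6,0]]

```text
time: 4.13
tool_pos: [0.5305, 0.0154, 0.0262]
ee_rot: [-2.138, -2.299, 0.002]
wrist_force: [-1.2, -0.5, -2.9]
finger_gap: 0.0257
grasp_force: 24.9
```

>>> carry_out:
  moves:
    - [[0,0,0.1,0],[0,0,0.2,0],[0,0,0.3,0],[0,0,0.3,0]]

```text
time: 4.47
tool_pos: [0.5324, 0.0139, 0.0256]
ee_rot: [2.142, 2.297, 0.002]
wrist_force: [0.3, -0.9, -2.1]
finger_gap: 0.0257
grasp_force: 24.9
```

```bash
python3 - <<'E'
from h import *
st();go(.5315,.0121,.0245,4); snap("scene","s3",(190,120,330,225),5.5)
E
```

```text
t 4.47 tcp [0.5324 0.0139 0.0256] 
R [[-0.07, 0.998, 0.002], [0.998, 0.07, 0.0], [0.0, 0.002, -1.0]] q [-0.1   0.92 -0.02  1.98  0.07  0.24 -0.11] gap 0.02568143315237128
shift cm [-0.17 -0.11  0.11] turn 0.0 or -3.141
```

View pics/s3.png

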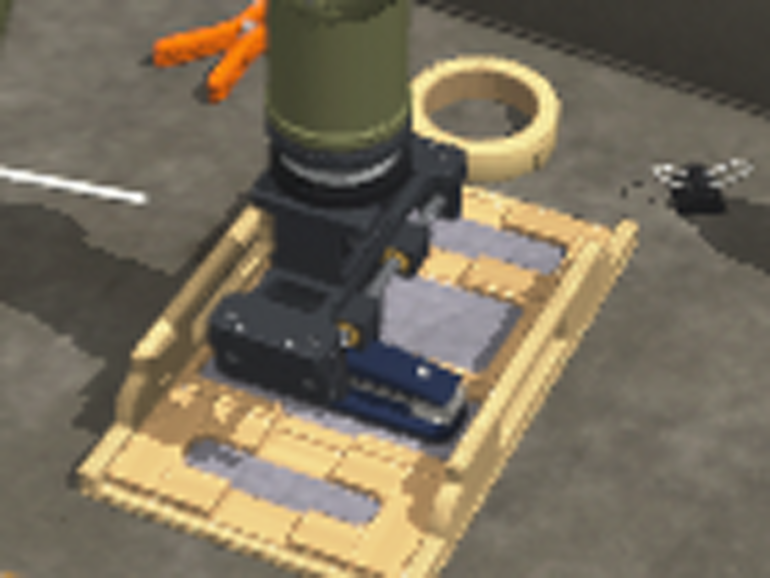

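>>> carry_out:
  moves:
    - [[0,0,0.1,0],[0,0,0.2,0],[0,0,0.2,0]]

```text
time: 4.77
tool_pos: [0.5323, 0.0137, 0.0235]
ee_rot: [2.142, 2.297, 0.002]
wrist_force: [-0.9, -0.6, 4.1]
finger_gap: 0.0251
grasp_force: 24.9
```

>>> carry_out:
  moves:
    - [[0,0,0,0],[0,0,0,0],[0,0,0,0],[0,0,0,0]]
  gripper: 4.6

```text
time: 5.1
tool_pos: [0.5318, 0.0138, 0.0227]
ee_rot: [2.142, 2.298, 0.0]
wrist_force: [0.5, 0.5, 0.0]
finger_gap: 0.0456
grasp_force: 0.0
```

>>> carry_out:
  moves:
    - [[0,0,-1,0],[0,0,-3,0],[0,0,-6,0],[0,0,-9,0],[0,0,-12,0]]

```text
time: 5.52
tool_pos: [0.5313, 0.0137, 0.1444]
ee_rot: [-2.142, -2.298, 0.001]
wrist_force: [0.6, 0.4, 0.6]
finger_gap: 0.0459
grasp_force: 0.0
```

```bash
python3 - <<'E'
from h import *
st();go(.400,-.293,.1,7.1)
E
```

```text
t 5.52 tcp [0.5313 0.0137 0.1444] 
R [[-0.07, 0.998, -0.001], [0.998, 0.07, -0.0], [0.0, -0.001, -1.0]] q [-0.09  0.71 -0.04  1.94  0.06  0.5  -0.1 ] gap 0.04590956066699935
shift cm [-29.67 -15.24   4.45] turn -0.054 or 3.088
```

>>> carry_out:
  moves:
    - [[-3,-1.5,0,0],[-6,-3.1,0,0],[-9,-4.6,0,0],[-12,-6.2,0,0],[-15,-7.7,0,-0.02]]
  gripper: 5.5

```text
time: 5.93
tool_pos: [0.4645, -0.1426, 0.1435]
ee_rot: [2.118, 2.319, -0.0]
wrist_force: [-0.4, -0.4, -1.1]
finger_gap: 0.0551
grasp_force: 0.0
```

>>> carry_out:
  moves:
    - [[-3,-1.8,0.9,0],[-6,-3.4,1.8,0],[-9,-5,2.7,0],[-12,-6.6,3.6,-0.03],[-14.5,-7.8,4.4,-0.034]]

```text
time: 6.35
tool_pos: [0.3989, -0.2952, 0.0988]
ee_rot: [2.08, 2.354, -0.002]
wrist_force: [0.1, 0.1, -1.6]
finger_gap: 0.0547
grasp_force: 0.0
```

>>> carry_out:
  moves:
    - [[0,0,0,0]]

```text
time: 6.43
tool_pos: [0.3964, -0.2992, 0.0981]
ee_rot: [-2.091, -2.344, 0.008]
wrist_force: [-0.1, -0.5, 0.4]
finger_gap: 0.0548
grasp_force: 0.0
```

```bash
python3 - <<'E'
from h import *
st();go(.400,-.293,.006,7.1); snap("top","t4",(205,110,395,252),4.2); snap("scene","s4",(190,120,390,270),4)
E
```

```text
t 6.43 tcp [ 0.3964 -0.2992  0.0981] 
R [[-0.114, 0.994, -0.004], [0.994, 0.114, -0.004], [-0.003, -0.004, -1.0]] q [ 0.62  0.77 -0.11  2.07  0.26  0.33  0.4 ] gap 0.0548343937171201
shift cm [0.61 0.46 9.2 ] turn -0.01 or 3.132
```

View pics/t4.png

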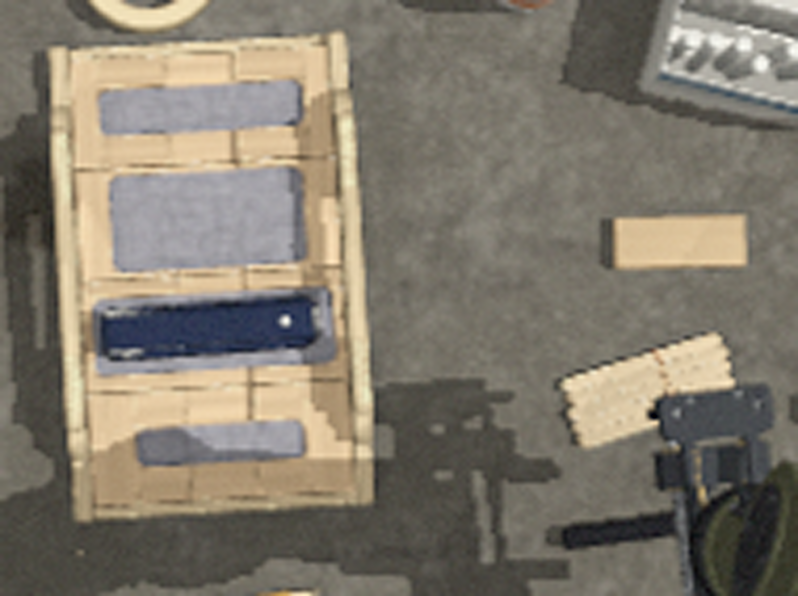

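>>> carry_out:
  moves:
    - [[0.3,0.3,3,0],[0.3,0.3,6,0],[0.3,0.3,8,0],[0.3,0.3,9,0],[0.3,0.3,9.2,0]]
  gripper: 5.5

```text
time: 6.95
tool_pos: [0.4037, -0.2874, 0.0056]
ee_rot: [-2.075, -2.356, -0.001]
wrist_force: [-0.4, -0.2, -0.7]
finger_gap: 0.055
grasp_force: 0.0
```

>>> carry_out:
  moves:
    - [[0,0,0,0],[0,0,0,0],[0,0,0,0],[0,0,0,0],[0,0,0,0]]
  gripper: 0.8
  newtons: 20

```text
time: 7.37
tool_pos: [0.4037, -0.2896, 0.0075]
ee_rot: [2.079, 2.354, 0.0]
wrist_force: [0.4, 0.3, -0.5]
finger_gap: 0.0238
grasp_force: 0.1
```

>>> carry_out:
  moves:
    - [[0,0,0,0],[0,0,0,0],[0,0,0,0]]

```text
time: 7.62
tool_pos: [0.4036, -0.2896, 0.0072]
ee_rot: [2.079, 2.354, 0.0]
wrist_force: [-0.2, 0.3, 5.8]
finger_gap: 0.0167
grasp_force: 20.0
```

>>> carry_out:
  moves:
    - [[0,0,-1,0],[0,0,-3,0],[0,0,-6,0],[0,0,-9,0],[0,0,-11.5,0]]

```text
time: 8.03
tool_pos: [0.4032, -0.2893, 0.1238]
ee_rot: [2.079, 2.355, -0.0]
wrist_force: [-0.1, -0.8, 0.1]
finger_gap: 0.0166
grasp_force: 20.0
```

```bash
python3 - <<'E'
from h import *
st();go(.6878,.0233,.12,4)
E
```

```text
t 8.03 tcp [ 0.4032 -0.2893  0.1238] 
R [[-0.124, 0.992, 0.0], [0.992, 0.124, -0.0], [-0.0, 0.0, -1.0]] q [ 0.62  0.72 -0.14  2.05  0.25  0.39  0.4 ] gap 0.016610538184741865
shift cm [27.5  32.11  0.38] turn 0.054 or -3.087
```

>>> carry_out:
  moves:
    - [[2,2.4,0,0],[4.4,5.2,0,0],[6.8,8,0,0],[9.2,10.8,0,0],[11.6,13.6,0,0]]

```text
time: 8.45
tool_pos: [0.5248, -0.156, 0.1224]
ee_rot: [2.08, 2.355, 0.0]
wrist_force: [0.1, 0.3, -0.2]
finger_gap: 0.017
grasp_force: 20.0
```

>>> carry_out:
  moves:
    - [[2.4,2.8,0,0],[4.8,5.6,0,0],[7.2,8.4,0,0],[9.6,11.2,0,0],[12,14,0,0]]

```text
time: 8.87
tool_pos: [0.6486, -0.0194, 0.1223]
ee_rot: [-2.079, -2.355, 0.0]
wrist_force: [0.1, -0.3, -0.9]
finger_gap: 0.0168
grasp_force: 20.0
```

>>> carry_out:
  moves:
    - [[2.4,2.8,0,0.03],[4.3,4.6,0,0.054],[4.3,4.6,0,0.054],[4.3,4.6,0,0.054]]

```text
time: 9.2
tool_pos: [0.6884, 0.0298, 0.1217]
ee_rot: [-2.137, -2.301, -0.001]
wrist_force: [-0.2, -0.4, -0.4]
finger_gap: 0.0167
grasp_force: 20.0
```

```bash
python3 - <<'E'
from h import *
st();go(.6878,.0273,.017,4); snap("scene","s5",(210,90,330,180),6); 
E
```

```text
t 9.2 tcp [0.6884 0.0298 0.1217] 
R [[-0.074, 0.997, -0.0], [0.997, 0.074, 0.001], [0.001, -0.0, -1.0]] q [-0.08  0.91 -0.06  1.45  0.07  0.79 -0.09] gap 0.016665367868320555
shift cm [-0.26 -0.08 10.47] turn 0.004 or -3.138
```

View pics/s5.png

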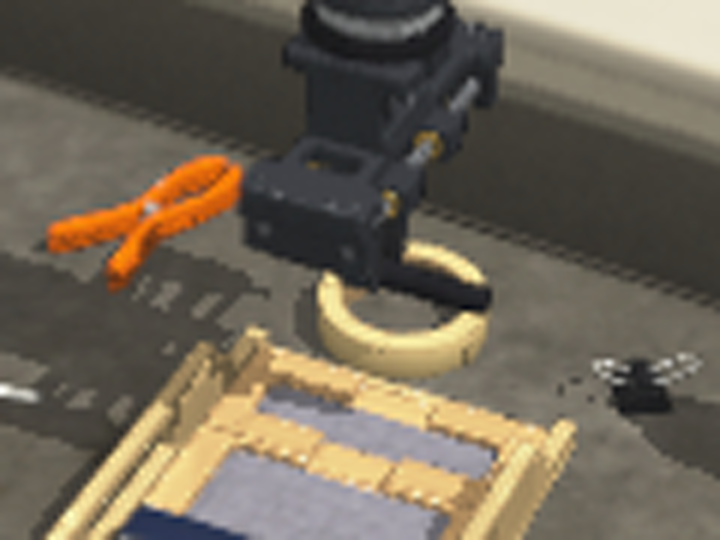

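```bash
python3 - <<'E'
from h import *
p=w("scene",[(490/6-.5+210,297/6-.5+90)],.123)[0]; print(p)
u=np.array([np.cos(np.radians(94)),np.sin(np.radians(94))]); d=p[:2]-[.6878,.0233]; print("end along from pocket centre",d@u,"across",d@[u[1],-u[0]])
E
```

```text
[ 0.69699034 -0.03423385  0.123     ]
end along from pocket centre -0.05803478768553386 across 0.005154594003390357
```

>>> carry_out:
  moves:
    - [[-0.5,-0.1,3,0],[-0.5,-0.1,6,0],[-0.5,-0.1,8,0],[-0.5,-0.1,9.3,0],[-0.5,-0.1,10.2,0]]

```text
time: 9.67
tool_pos: [0.6862, 0.0202, 0.0183]
ee_rot: [-2.144, -2.295, 0.004]
wrist_force: [0.9, 0.1, -0.7]
finger_gap: 0.0168
grasp_force: 20.0
```

>>> carry_out:
  moves:
    - [[0,0,0.1,0],[0,0,0.2,0],[0,0,0.3,0],[0,0,0.3,0]]

```text
time: 10.0
tool_pos: [0.6887, 0.0223, 0.018]
ee_rot: [2.141, 2.297, 0.003]
wrist_force: [1.1, -0.5, -0.4]
finger_gap: 0.0165
grasp_force: 20.0
```

```bash
python3 - <<'E'
from h import *
st();go(.6878,.0233,.017,4); snap("scene","s6",(210,90,330,180),6); 
E
```

```text
t 10.0 tcp [0.6887 0.0223 0.018 ] 
R [[-0.07, 0.998, 0.002], [0.998, 0.07, 0.0], [0.0, 0.002, -1.0]] q [-0.07  1.05 -0.06  1.48  0.08  0.61 -0.1 ] gap 0.016492318303610285
shift cm [ 0.11 -0.08  0.1 ] turn 0.0 or -3.141
```

View pics/s6.png

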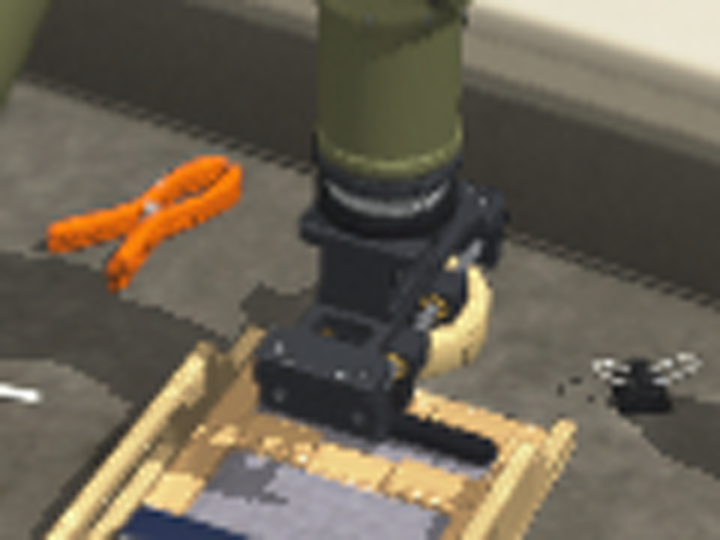

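>>> carry_out:
  moves:
    - [[0,0,0.1,0],[0,0,0.2,0],[0,0,0.2,0]]

```text
time: 10.3
tool_pos: [0.6885, 0.0224, 0.0163]
ee_rot: [2.142, 2.297, 0.002]
wrist_force: [-1.7, 0.2, 7.2]
finger_gap: 0.0164
grasp_force: 20.0
```

>>> carry_out:
  moves:
    - [[0,0,0,0],[0,0,0,0],[0,0,0,0]]
  gripper: 3.2

```text
time: 10.55
tool_pos: [0.6878, 0.0223, 0.0147]
ee_rot: [2.142, 2.298, 0.0]
wrist_force: [0.6, 0.3, -0.5]
finger_gap: 0.0317
grasp_force: 0.0
```

>>> carry_out:
  moves:
    - [[0,0,-1,0],[0,0,-3,0],[0,0,-6,0],[0,0,-9,0],[0,0,-12,0]]

```text
time: 10.97
tool_pos: [0.6875, 0.0223, 0.1364]
ee_rot: [-2.142, -2.298, 0.0]
wrist_force: [0.5, 0.6, -1.2]
finger_gap: 0.032
grasp_force: 0.0
```

```bash
python3 - <<'E'
from h import *
st();go(.4861,.328,.1,14.9)
E
```

```text
t 10.97 tcp [0.6875 0.0223 0.1364] 
R [[-0.07, 0.998, -0.0], [0.998, 0.07, 0.0], [0.0, -0.0, -1.0]] q [-0.07  0.89 -0.06  1.44  0.07  0.81 -0.09] gap 0.03204222987396084
shift cm [ 31.9  -17.95   3.65] turn -0.19 or 2.952
```

>>> carry_out:
  moves:
    - [[3,-1.7,0,0],[6.3,-3.6,0,0],[9.6,-5.4,0,0],[12.9,-7.3,0,0],[16.2,-9.1,0,0]]
  gripper: 4.5

```text
time: 11.38
tool_pos: [0.5846, 0.1788, 0.1356]
ee_rot: [2.143, 2.297, 0.001]
wrist_force: [1.4, -0.3, -0.3]
finger_gap: 0.0452
grasp_force: 0.0
```

>>> carry_out:
  moves:
    - [[3.3,-1.9,0.7,-0.05],[6.6,-3.7,1.4,-0.1],[9.9,-5.6,2.2,-0.15],[13.2,-7.5,3,-0.19],[15.7,-8.8,3.6,-0.19]]

```text
time: 11.8
tool_pos: [0.4841, 0.3314, 0.0988]
ee_rot: [-1.907, -2.494, -0.001]
wrist_force: [0.1, 0.1, -0.2]
finger_gap: 0.0449
grasp_force: 0.0
```

>>> carry_out:
  moves:
    - [[0,0,0,0],[0,0,0,0],[0,0,0,0]]

```text
time: 12.05
tool_pos: [0.4876, 0.3273, 0.0992]
ee_rot: [1.915, 2.489, 0.0]
wrist_force: [-0.1, -0.8, -0.3]
finger_gap: 0.0452
grasp_force: 0.0
```

```bash
python3 - <<'E'
from h import *
st();go(.4861,.328,.005,14.9); snap("top","t7",(100,110,300,250),4)
E
```

```text
t 12.05 tcp [0.4876 0.3273 0.0992] 
R [[-0.257, 0.967, 0.001], [0.967, 0.257, -0.001], [-0.001, 0.001, -1.0]] q [-0.65  0.83 -0.04  1.8   0.06  0.51 -0.46] gap 0.04518498786812656
shift cm [ 0.11 -0.14  9.42] turn -0.001 or 3.141
```

View pics/t7.png

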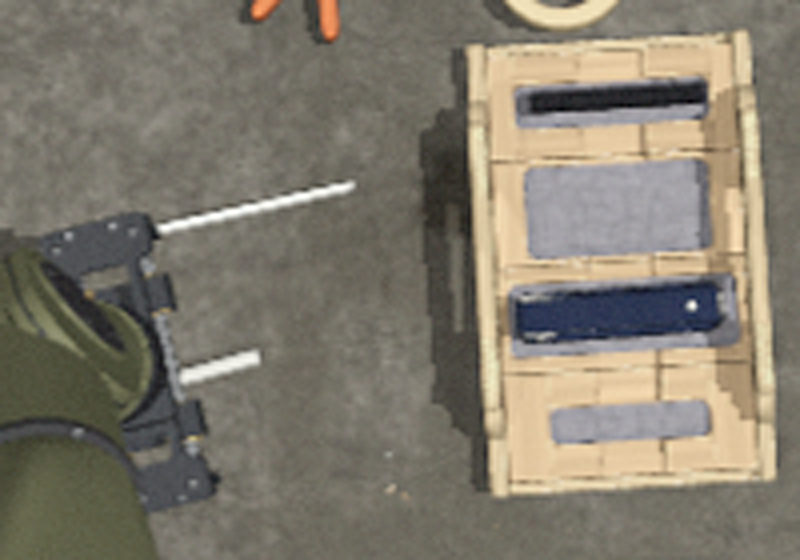

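>>> carry_out:
  moves:
    - [[0.1,-0.1,3,0],[0.1,-0.1,6,0],[0.1,-0.1,8,0],[0.1,-0.1,9.1,0],[0.1,-0.1,9.5,0]]

```text
time: 12.52
tool_pos: [0.486, 0.3267, 0.0023]
ee_rot: [1.917, 2.488, -0.004]
wrist_force: [0.4, -0.2, 0.7]
finger_gap: 0.0448
grasp_force: 0.0
```

>>> carry_out:
  moves:
    - [[0,0,0,0],[0,0,0,0],[0,0,0,0],[0,0,0,0],[0,0,0,0]]
  gripper: 0.4

```text
time: 12.93
tool_pos: [0.4862, 0.3291, 0.0047]
ee_rot: [1.914, 2.49, 0.003]
wrist_force: [-0.4, 0.1, -0.1]
finger_gap: 0.0137
grasp_force: 0.0
```

>>> carry_out:
  moves:
    - [[0,0,0,0],[0,0,0,0],[0,0,0,0]]

```text
time: 13.18
tool_pos: [0.4861, 0.329, 0.0046]
ee_rot: [1.914, 2.491, 0.002]
wrist_force: [-0.8, 0.1, 6.4]
finger_gap: 0.0108
grasp_force: 20.0
```

```bash
python3 - <<'E'
from h import *
s=st();go(.4861,.328,.005,14.9); print(s["wrist_force"],s["grasp_force"])
E
```

```text
t 13.18 tcp [0.4861 0.329  0.0046] 
R [[-0.257, 0.966, 0.001], [0.966, 0.257, 0.001], [0.0, 0.001, -1.0]] q [-0.66  0.99 -0.03  1.81  0.07  0.34 -0.47] gap 0.010784474065416258
shift cm [-0.1  -0.02 -0.04] turn 0.0 or -3.142
[-0.81434803  0.0934261   6.41271063] 19.98307764530182
```

>>> carry_out:
  moves:
    - [[0,0,-1,0],[0,0,-3,0],[0,0,-6,0],[0,0,-9,0],[0,0,-11.5,0]]

```text
time: 13.6
tool_pos: [0.4858, 0.3288, 0.121]
ee_rot: [1.915, 2.491, 0.002]
wrist_force: [0.4, 0.5, -0.2]
finger_gap: 0.0109
grasp_force: 20.0
```

>>> carry_out:
  moves:
    - [[-2.5,-0.9,0,0],[-5.5,-2,0,0],[-8.5,-3.2,0,0],[-11.5,-4.3,0,0],[-14.5,-5.4,0,0]]

```text
time: 14.02
tool_pos: [0.4704, 0.1734, 0.1194]
ee_rot: [1.914, 2.491, 0.001]
wrist_force: [-0.0, -0.7, -0.1]
finger_gap: 0.0105
grasp_force: 20.0
```

>>> carry_out:
  moves:
    - [[-3,-1.1,0,0.05],[-6,-2.2,0,0.1],[-9,-3.3,0,0.15],[-12.5,-4.7,0,0.19],[-15.7,-5.8,0,0.19]]

```text
time: 14.43
tool_pos: [0.4543, 0.0062, 0.1192]
ee_rot: [2.144, 2.296, -0.001]
wrist_force: [-0.0, 0.1, 0.4]
finger_gap: 0.0107
grasp_force: 20.0
```

>>> carry_out:
  moves:
    - [[0,0,0,0],[0,0,0,0],[0,0,0,0]]

```text
time: 14.68
tool_pos: [0.4555, 0.0087, 0.1191]
ee_rot: [2.142, 2.298, 0.002]
wrist_force: [0.1, 0.6, 0.1]
finger_gap: 0.0108
grasp_force: 20.0
```

```bash
python3 - <<'E'
from h import *
st();go(.455,.008,.0145,4); snap("scene","s8",(190,130,310,220),6)
E
```

```text
t 14.68 tcp [0.4555 0.0087 0.1191] 
R [[-0.07, 0.998, 0.001], [0.998, 0.07, 0.001], [0.001, 0.001, -1.0]] q [-0.08  0.7  -0.06  2.18  0.14  0.27 -0.19] gap 0.010838180744693896
shift cm [-0.07 -0.06 10.46] turn 0.0 or -3.141
```

View pics/s8.png

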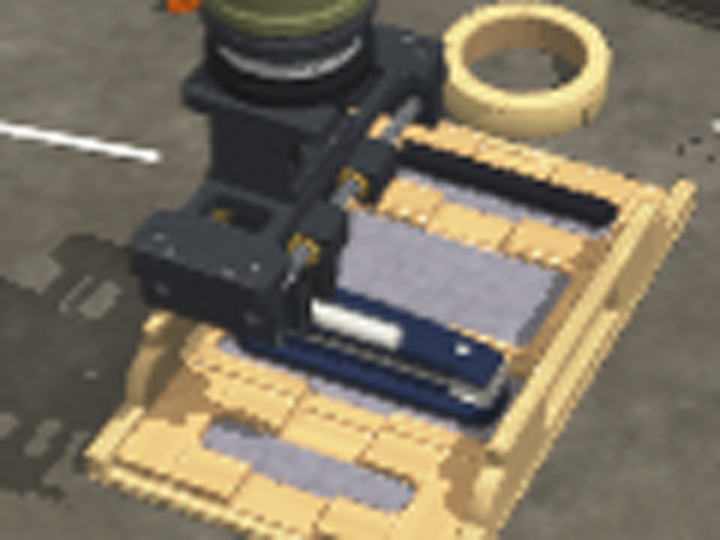

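```bash
python3 - <<'E'
from h import *
p=w("scene",[(403/6-.5+190,335/6-.5+130)],.12)[0]; print(p)
u=np.array([np.cos(np.radians(94)),np.sin(np.radians(94))]); d=p[:2]-[.455,.0072]; print(d@u,d@[u[1],-u[0]])
E
```

```text
[ 0.46290765 -0.0411516   0.12      ]
-0.04878542993659828 0.004515549148557372
```

>>> carry_out:
  moves:
    - [[0,0,3,0],[0,0,6,0],[0,0,7,0],[0,0,7.5,0],[0,0,8,0]]

```text
time: 15.15
tool_pos: [0.4551, 0.0091, 0.0385]
ee_rot: [-2.14, -2.299, 0.0]
wrist_force: [-1.1, 0.0, 0.3]
finger_gap: 0.0114
grasp_force: 20.0
```

>>> carry_out:
  moves:
    - [[-0.1,0,1,0],[-0.1,0,1.8,0],[-0.1,0,2.2,0],[-0.1,0,2.4,0],[-0.1,0,2.4,0]]

```text
time: 15.57
tool_pos: [0.4576, 0.0069, 0.0171]
ee_rot: [-2.141, -2.297, 0.003]
wrist_force: [-0.0, -0.2, 0.7]
finger_gap: 0.011
grasp_force: 20.0
```

>>> carry_out:
  moves:
    - [[0,0,0.1,0],[0,0,0.2,0],[0,0,0.2,0]]

```text
time: 15.82
tool_pos: [0.4574, 0.0068, 0.0152]
ee_rot: [-2.141, -2.297, 0.003]
wrist_force: [-1.0, -0.0, -0.4]
finger_gap: 0.0112
grasp_force: 20.0
```

>>> carry_out:
  moves:
    - [[-0.0,-0.1,0.1,0],[0,-0.1,0.2,0],[0,-0.1,0.2,0]]

```text
time: 16.07
tool_pos: [0.4562, 0.0067, 0.0135]
ee_rot: [-2.141, -2.297, 0.004]
wrist_force: [-0.3, 0.3, 3.0]
finger_gap: 0.0111
grasp_force: 20.0
```

>>> carry_out:
  moves:
    - [[0,0,0,0],[0,0,0,0],[0,0,0,0]]
  gripper: 2.6

```text
time: 16.32
tool_pos: [0.4561, 0.0068, 0.013]
ee_rot: [-2.141, -2.296, 0.004]
wrist_force: [-0.5, 0.0, -0.5]
finger_gap: 0.0254
grasp_force: 0.0
```

>>> carry_out:
  moves:
    - [[0,0,-1,0],[0,0,-3,0],[0,0,-6,0],[0,0,-9,0],[0,0,-12,0]]

```text
time: 16.73
tool_pos: [0.4554, 0.0067, 0.1341]
ee_rot: [-2.14, -2.295, 0.006]
wrist_force: [0.7, 0.8, 0.5]
finger_gap: 0.0259
grasp_force: 0.0
```

```bash
python3 - <<'E'
from h import *
st();go(.495,-.2915,.1,18)
E
```

```text
t 16.73 tcp [0.4554 0.0067 0.1341] 
R [[-0.07, 0.998, -0.006], [0.998, 0.07, -0.0], [0.0, -0.006, -1.0]] q [ 0.24  0.72 -0.58  2.14  0.81  0.51 -0.89] gap 0.02592872047518868
shift cm [-30.02   1.88   3.4 ] turn -0.244 or 2.897
```

>>> carry_out:
  moves:
    - [[-3,0.2,0,0],[-6,0.4,0,0],[-9,0.6,0,0],[-12,0.8,0,0],[-15,1,0,0]]
  gripper: 8

```text
time: 17.15
tool_pos: [0.4764, -0.1438, 0.133]
ee_rot: [-2.141, -2.296, 0.006]
wrist_force: [-0.7, 0.0, -0.1]
finger_gap: 0.0572
grasp_force: 0.0
```

>>> carry_out:
  moves:
    - [[-3,0.2,0.7,-0.05],[-6,0.4,1.4,-0.1],[-9,0.6,2.1,-0.15],[-12,0.8,2.8,-0.2],[-15,0.9,3.4,-0.244]]

```text
time: 17.57
tool_pos: [0.4956, -0.2927, 0.0983]
ee_rot: [-1.842, -2.54, 0.005]
wrist_force: [0.1, -0.1, 0.1]
finger_gap: 0.0801
grasp_force: 0.0
```

>>> carry_out:
  moves:
    - [[0,0,0,0],[0,0,0,0],[0,0,0,0]]

```text
time: 17.82
tool_pos: [0.4959, -0.2901, 0.0989]
ee_rot: [-1.844, -2.539, 0.003]
wrist_force: [0.1, -0.2, -0.6]
finger_gap: 0.0799
grasp_force: 0.0
```

```bash
python3 - <<'E'
from h import *
st();go(.495,-.2915,.004,18); snap("top","t9",(205,110,395,252),4.2);snap("scene","s9",(190,120,390,270),4)
E
```

```text
t 17.82 tcp [ 0.4959 -0.2901  0.0989] 
R [[-0.309, 0.951, -0.004], [0.951, 0.309, 0.001], [0.002, -0.004, -1.0]] q [ 0.84  0.91 -0.71  1.81  0.85  0.75 -0.02] gap 0.07994631720769095
shift cm [-0.13 -0.09  9.49] turn 0.0 or -3.141
```

View pics/s9.png

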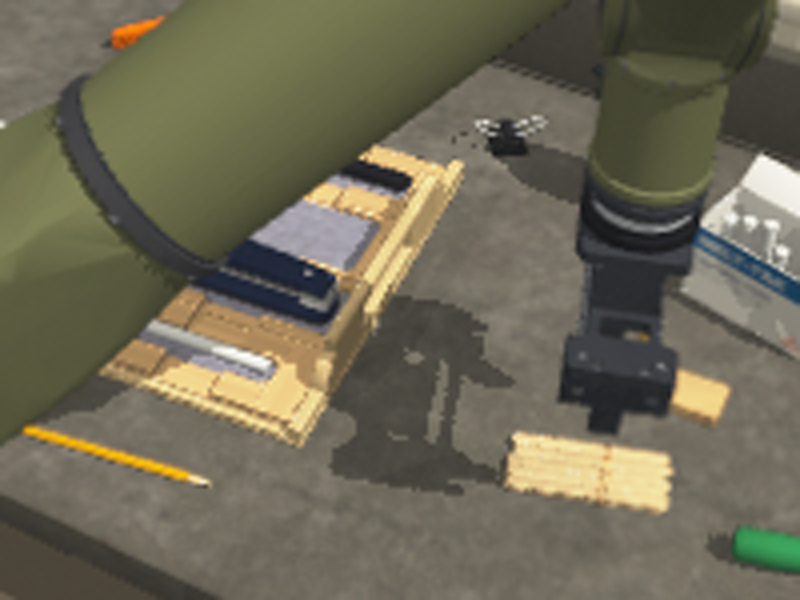

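>>> carry_out:
  moves:
    - [[-0.1,0,3,0],[-0.1,0,6,0],[-0.1,0,8,0],[-0.1,0,9,0],[-0.1,0,9.5,0]]

```text
time: 18.33
tool_pos: [0.4957, -0.2906, 0.003]
ee_rot: [-1.841, -2.54, 0.005]
wrist_force: [0.4, 0.2, -0.6]
finger_gap: 0.0803
grasp_force: 0.0
```

>>> carry_out:
  moves:
    - [[0,0,0,0],[0,0,0,0],[0,0,0,0],[0,0,0,0],[0,0,0,0]]
  gripper: 4
  newtons: 20

```text
time: 18.75
tool_pos: [0.4963, -0.2925, 0.0048]
ee_rot: [-1.846, -2.54, 0.005]
wrist_force: [0.3, -1.0, 1.0]
finger_gap: 0.0488
grasp_force: 3.7
```

>>> carry_out:
  moves:
    - [[0,0,0,0],[0,0,0,0],[0,0,0,0]]

```text
time: 19.0
tool_pos: [0.4964, -0.2925, 0.0048]
ee_rot: [-1.846, -2.54, 0.005]
wrist_force: [-0.6, -0.6, 6.5]
finger_gap: 0.0486
grasp_force: 20.0
```

```bash
python3 - <<'E'
from h import *
st();go(.495,-.2915,.004,18)
E
```

```text
t 19.0 tcp [ 0.4964 -0.2925  0.0048] 
R [[-0.309, 0.951, -0.003], [0.951, 0.309, -0.002], [-0.001, -0.003, -1.0]] q [ 0.78  1.05 -0.58  1.83  1.01  0.6  -0.15] gap 0.04860129751439479
shift cm [ 0.14 -0.1   0.08] turn -0.0 or 3.141
```

>>> carry_out:
  moves:
    - [[0,0,-1,0],[0,0,-3,0],[0,0,-6,0],[0,0,-9,0],[0,0,-11.5,0]]

```text
time: 19.42
tool_pos: [0.4967, -0.2917, 0.1212]
ee_rot: [-1.845, -2.54, 0.003]
wrist_force: [1.1, -0.4, 0.5]
finger_gap: 0.0486
grasp_force: 20.0
```

>>> carry_out:
  moves:
    - [[2,1.6,0,0],[4.6,3.6,0,0],[7.2,5.6,0,0],[9.8,7.6,0,0],[12.4,9.7,0,0]]

```text
time: 19.83
tool_pos: [0.5504, -0.1429, 0.1192]
ee_rot: [-1.846, -2.539, 0.005]
wrist_force: [0.4, -0.1, -0.4]
finger_gap: 0.0483
grasp_force: 20.0
```

>>> carry_out:
  moves:
    - [[2.7,2.1,0,0.05],[5.4,4.2,0,0.1],[8.1,6.3,0,0.15],[10.8,8.4,0,0.2],[13.6,10.6,0,0.244]]

```text
time: 20.25
tool_pos: [0.6093, 0.0194, 0.1187]
ee_rot: [-2.143, -2.293, 0.006]
wrist_force: [0.8, -1.2, -0.2]
finger_gap: 0.0483
grasp_force: 20.0
```

>>> carry_out:
  moves:
    - [[0,0,0,0],[0,0,0,0],[0,0,0,0]]

```text
time: 20.5
tool_pos: [0.6088, 0.0173, 0.1183]
ee_rot: [-2.14, -2.297, 0.007]
wrist_force: [-0.2, 0.1, -0.2]
finger_gap: 0.0482
grasp_force: 20.0
```

```bash
python3 - <<'E'
from h import *
st();go(.6095,.0177,.0145,4); snap("scene","s10",(210,110,330,200),6)
E
```

```text
t 20.5 tcp [0.6088 0.0173 0.1183] 
R [[-0.071, 0.997, -0.005], [0.998, 0.071, -0.002], [-0.001, -0.005, -1.0]] q [ 0.24  0.9  -0.64  1.7   0.71  0.8  -0.66] gap 0.04816095085613419
shift cm [ 0.04  0.13 10.38] turn 0.001 or -3.141
```

View pics/s10.png

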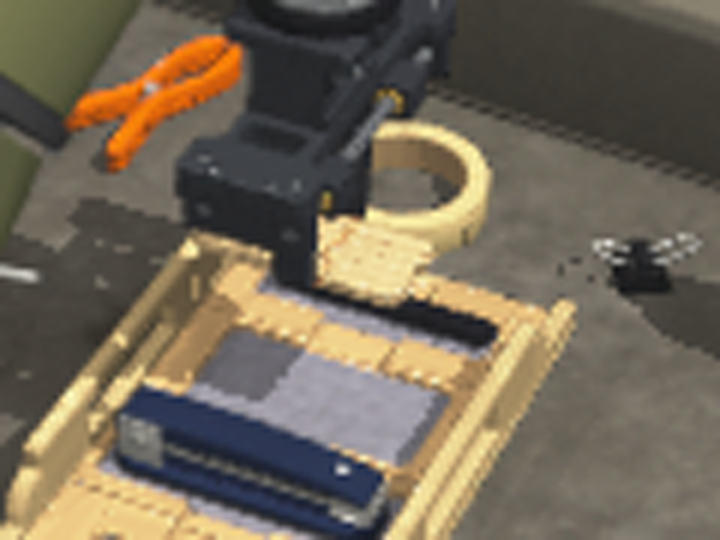

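```bash
python3 - <<'E'
from h import *
q=[(x/6-.5+210,y/6-.5+110) for x,y in((418,276),(400,305),(435,248))]
u=np.array([np.cos(np.radians(94)),np.sin(np.radians(94))])
for p in w("scene",q,.12): d=p[:2]-[.6095,.0177]; print(p,d@u,d@[u[1],-u[0]])
E
```

```text
[ 0.60978988 -0.03669465  0.12      ] -0.05428236327498438 -0.00350520949629552
[ 0.58544206 -0.03916355  0.12      ] -0.05504683213196614 -0.02796594116775053
[ 0.63378729 -0.03408087  0.12      ] -0.05334892991400692 0.02061607914332169
```

>>> carry_out:
  moves:
    - [[0,0.1,3,0],[0,0.1,6,0],[0,0.1,7,0],[0,0.1,7.5,0],[0,0.1,8,0]]

```text
time: 20.97
tool_pos: [0.6099, 0.017, 0.0383]
ee_rot: [-2.142, -2.295, 0.005]
wrist_force: [-0.3, -0.3, 0.2]
finger_gap: 0.0485
grasp_force: 20.0
```

>>> carry_out:
  moves:
    - [[-0.3,0,0.8,0],[-0.3,0,1.5,0],[-0.3,0,2,0],[-0.3,0,2.2,0],[-0.3,0,2.2,0]]

```text
time: 21.38
tool_pos: [0.6098, 0.015, 0.016]
ee_rot: [-2.14, -2.296, 0.006]
wrist_force: [0.9, 1.1, -0.2]
finger_gap: 0.0488
grasp_force: 20.0
```

>>> carry_out:
  moves:
    - [[0,0,0.1,0],[0,0,0.2,0],[0,0,0.2,0],[0,0,0.2,0]]

```text
time: 21.72
tool_pos: [0.6101, 0.015, 0.0144]
ee_rot: [-2.141, -2.296, 0.005]
wrist_force: [0.5, 0.0, -0.4]
finger_gap: 0.0483
grasp_force: 20.0
```

>>> carry_out:
  moves:
    - [[0,0,0.1,0],[0,0,0.15,0],[0,0,0.15,0]]

```text
time: 21.97
tool_pos: [0.6102, 0.015, 0.0138]
ee_rot: [-2.141, -2.297, 0.005]
wrist_force: [-1.3, -0.7, 5.7]
finger_gap: 0.0484
grasp_force: 20.0
```

>>> carry_out:
  moves:
    - [[0,0,0,0],[0,0,0,0],[0,0,0,0]]
  gripper: 5.9

```text
time: 22.22
tool_pos: [0.61, 0.0149, 0.0127]
ee_rot: [-2.141, -2.296, 0.005]
wrist_force: [0.3, -0.2, -1.0]
finger_gap: 0.0586
grasp_force: 0.0
```

>>> carry_out:
  moves:
    - [[0,0,-1,0],[0,0,-3,0],[0,0,-6,0],[0,0,-9,0],[0,0,-12,0]]

```text
time: 22.63
tool_pos: [0.6101, 0.0152, 0.1344]
ee_rot: [-2.14, -2.296, 0.005]
wrist_force: [-0.5, -0.5, -0.1]
finger_gap: 0.0588
grasp_force: 0.0
```

>>> carry_out:
  moves:
    - [[-3,0,0,0],[-6.5,0,0,0],[-10,0,0,0],[-13.5,0,0,0],[-17,0,0,0]]

```text
time: 23.05
tool_pos: [0.6222, -0.1563, 0.1336]
ee_rot: [-2.14, -2.297, 0.005]
wrist_force: [0.5, -1.1, -0.8]
finger_gap: 0.0594
grasp_force: 0.0
```

>>> carry_out:
  moves:
    - [[-3,0,-1,0],[-6,0,-2,0],[-9,0,-3,0],[-12,0,-3,0],[-14,0,-3,0]]

```text
time: 23.47
tool_pos: [0.6321, -0.2986, 0.1642]
ee_rot: [2.146, 2.294, -0.006]
wrist_force: [0.8, 0.1, -0.5]
finger_gap: 0.0588
grasp_force: 0.0
```

```bash
python3 - <<'E'
from h import *
st(); snap("top","t11",(205,110,305,245),4); snap("scene","s11",(190,100,330,225),5)
import cv2
im=cv2.imread("top_last.png").astype(int)
c=np.load("top.npz")
u=np.array([np.cos(np.radians(94)),np.sin(np.radians(94)),0]); n=np.array([u[1],-u[0],0])
T=np.eye(4);P=np.linalg.inv(c["pose"]); rv=cv2.Rodrigues(P[:3,:3])[0]
# classify along the centre lines of each pocket (along) and across, as letters
def cls(b,g,r):
    m=(b+g+r)/3
    if m<60 and b-r>15 or b-r>35 and m<110: return "S"
    if m<60: return "k"
    if b-r>5: return "."          # grey-lilac lining
    if r-b>25: return "w"         # wood
    if m>170: return "G"
    return "?"
for name,ctr,L in(("marker",(.6878,.0233),72),("bundle",(.6095,.0177),68),("stapler",(.5315,.0121),84),("glue",(.455,.0072),59)):
  for dx in range(-36,37,6):
    pts=np.array([np.r_[ctr,.016]+n*dx/1000+u*a/1000 for a in range(-90,91,3)])
    uv=cv2.projectPoints(pts,rv,P[:3,3],c["K"],c["distortion"])[0][:,0]
    print(name if dx==-36 else "", dx,"".join(cls(*im[int(round(v)),int(round(x))]) for x,v in uv),sep="\t")
E
```

```text
t 23.47 tcp [ 0.6321 -0.2986  0.1642] 
R [[-0.066, 0.998, -0.003], [0.998, 0.066, -0.003], [-0.003, -0.003, -1.0]] q [ 0.7   0.96 -0.71  1.36  0.66  1.07 -0.06] gap 0.05876342312235352
marker	-36	wwwwwwwwwwwwwwwwwwwwwwwwwwwwwwwwwwwwwwwwwwwwwwwwwwwwwwwwwwwww
	-30	wwwwwwwwwwwwwwwwwwwwwwwwwwwwwwwwwwwwwwwwwwwwwwwwwwwwwwwwwwwww
	-24	wwwwwwwwwwwwwwwwwwwwwwwwwwwwwwwwwwwwwwwwwwwwwwwwwwwwwwwwwwwww
	-18	wwwwwwwwwwwwwwwwwww?wwwwwwwwwwww????wwwwwwwwwwwwwwwwwwwwwwwww
	-12	wwwwwww?..?????????????..??.????????..??????...?????.?wwwwwww
	-6	wwwwwww.?????????kk?k???????????????kk???????????????.wwwwwww
	0	wwwwwww?kkkkkkkkkkkkkkkkkkkkkkkkkkkkkkkkkkkkkkkkkk????wwwwwww
	6	wwwwwww?kkkkkkkkkkkkkkkkkkkkkkkkkkkkkkkkkkkkkkkkkkk.?.wwwwwww
	12	wwwwwww??...??????.??????...?.?????????..???..???..??wwwwwwww
	18	wwwwwwwwwwwwwwwwwwwwwwwwwwwwwwwwwwwwwwwwwwwwwwwwwwwwwwwwwwwww
	24	wwwwwwwwwwwwwwwwwwwwwwwwwwwwwwwwwwwwwwwwwwwwwwwwwwwwwwwwwwwww
	30	wwwwwwwwwwwwwwwwwwwwwwwwwwwwwwwwwwwwwwwwwwwwwwwwwwwwwwwwwwwww
	36	wwwwwwwwwwwwwwwwwwwwwwwwwwwwwwwwwwwwwwwwwwwwwwwwwwwwwwwwwwwww
bundle	-36	wwwwwwwwwwwwwwwwwwwwwwwwwwwwwwwwwwwww
[... 1851 characters left out ...]
wwwwwwwwwwwwwwwwwwwwwwwwwwwwwwwwwwwwwwww
	-18	wwwwwwwwwwwwwwwwwwwwwwwwwwwwwwwwwwwwwwwwwwwwwwwwwwwwwwwwwwwww
	-12	wwwwwwwwwwww?......?...??G?G..........???........wwwwwwwwwwww
	-6	wwwwwwwwwww??.?.????????????????????????????????..wwwwwwwwwww
	0	wwwwwwwwwwww.GGGGGGGGGGGGGGGGGGGGGGGGGGGGGGGGGGG?.wwwwwwwwwww
	6	wwwwwwwwwwww.GGGGGGGGGGGGGGGGGGGGGGGGGGGGGGGGGG?.wwwwwwwwwwww
	12	wwwwwwwwwwww????GGGwww?wwww??????G???w?wwww????Gwwwwwwwwwwwww
	18	wwwwwwwwwwwwwwwwwwwwwwwwwwwwwwwwwwwwwwwwwwwwwwwwwwwwwwwwwwwww
	24	wwwwwwwwwwwwwwwwwwwwwwwwwwwwwwwwwwwwwwwwwwwwwwwwwwwwwwwwwwwww
	30	wwwwwwwwwwwwwwwwwwwwwwwwwwwwwwwwwwwwwwwwwwwwwwwwwwwwwwwwwwwww
	36	wwwwwwwwwwwwwwwwwwwwwwwwwwwwwwwwwwwwwwwwwwwwwwwwwwwwwwwwwwwww
```

>>> carry_out:
  moves:
    - [[0,0,0,0],[0,0,0,0],[0,0,0,0]]

```text
time: 23.82
tool_pos: [0.6326, -0.2917, 0.1632]
ee_rot: [-2.136, -2.299, 0.003]
wrist_force: [0.2, 0.8, -0.0]
finger_gap: 0.0589
grasp_force: 0.0
```

```bash
python3 -c "
from rig import *
print(close_job())"
```

```text
the job is handed in; nothing more can be done
None
```

I packed the stapler, marker, short glue stick and stick bundle into their pockets in that order and handed in at about 24 s. A final camera check by code showed each one inside its pocket, and I never touched the pine offcut or thin glue stick. I viewed 15 pictures, one over the limit of 14.

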